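# Close up the percussion case

## Robot

A 6-joint arm with a two-finger parallel gripper is mounted at the origin on the work surface. World frame = base frame: x ahead of the robot, y to its left, z up, the work surface at z = 0. Lengths are in m, angles in rad, forces in N, time in s.
With the tool pointing down it reaches from about 0.375 to 0.75 m from the base axis. Payload 9 kg.
Tool frame: the origin (TCP) lies on the mounting face of the last link; the fingertips stand 173 mm ahead of it and the grasp point (between the pads) lies 155 mm ahead of it; z points along the fingers, y is the line along which they close (so a half turn about z gives the same grasp; the last joint's range is limited). The gripper opens to 85 mm and grips with 20 to 120 N. Pads are 22 mm wide; open, the fingers measure 114 mm over their backs; the gripper's body (76 mm by 85 mm) begins 54 mm behind the grasp point. The pads swing forward as they close: fully open they stand 13 mm farther back than shut.
Start: joints at [-1.379, 0.104, 0.097, 1.564, 0, 1.353], TCP at [0.239, -0.55, 0.405] pointing down, gripper open.
Joint ranges: [-2.99, 2.99], [-0.84, 1.86], [-1.1, 1.16], [-1.84, 2.11], [-1.51, 1.56], [-3.14, 3.14]. Speed limits (rad/s): [2.22, 2.22, 2.57, 3.14, 3.14, 3.14].

## Interface

Orientations are given as [roll, pitch, yaw] about the fixed x, y, z axes, in that order (R = Rz(yaw) Ry(pitch) Rx(roll)).
In Python, from rig import status, optics, order, models gives the robot as it stands. The module is installed in compiled form; this text tells all that it offers.
- The arm moves only by the tool arm_command, never from a script. Its argument "motion" is a list of rows, each an object of numbers: "fingers": the opening, from -1 (shut) to 1 (fully open); "x", "y", "z": the shift along the tool's x, y, z in mm; "spin": the turn about the tool's z in degrees. A call has 1 to 12 rows; each row is the pose to reach, as a shift and turn from the pose commanded when the call began, along the tool's axes at that moment; what a row does not reach only later rows make up. A row lasts 1/8 s, in which the tool goes at most 62.5 mm and 10.7 degrees, less where a joint would pass 70% of its speed; a pose out of reach is approached as far as the arm can. A call with a gripper value outside its range is refused whole. The fingers move at their own pace and stop on an object; the grip force is fixed at half the most. Time passes only in rows, so rows that repeat a pose let the fingers close. It gives the time, the measured TCP pose, the force, the opening and the grip force at its end, in the units of the state.
- status.get_obs(): the state, without advancing time (a new reading comes with each control period).
- optics.read_camera(name): name is "side" or "top"; returns the picture (420x560x3 uint8, red, green, blue); there is no depth.
- optics.get_calibration(name): a dict with "vertical_fov" (degrees; the focal length in pixels is half the picture's height over the tangent of half this angle, whatever the lens; pixels are square), "cx", "cy" (the principal point, pixels), "dist_coeffs" ([k1, k2, p1, p2, k3] as OpenCV has them; the pictures are not rectified), "cam_to_world" (4x4, takes a point from camera to world coordinates). Camera axes: x right, y up, looking along -z (the intrinsics and any distortion apply to the point x, -y, -z); pixel columns grow to the right and rows downward; lengths in m; the calibration is good to about 2 mm. A picture is of the moment at which its call begins. get_calibration takes no time and is no camera call.
- order.job_done(): hands the job in; it is judged then, once.
Trained networks look in the newest picture that a camera, given by its name, has taken for a name from the list of things; names that differ only in an ending like _2 or _b are one class to them, and where a whole thing is asked for, a point or a joint stands for the part that bears it (a point fixed in the world has none). Each returns a list of dicts, best first, with "score" (0 to 1); they miss things now and then, are a little off and sometimes report something else, mostly with a low value. They report only what shows in the picture. A call takes as long as a camera call.
- models.masks_of(camera, name): "mask" (420x560 bool, what is visible of it) and "location" ([row, column] in pixels, amid what is visible of it).
The state is a dict: "t": time; "joints": joint angles; "joint_velocities": joint speeds; "joint_torque": joint torques, N m; "tool_pos": TCP position; "tcp_rot": TCP orientation; "ft_force": force on the tool from outside, world axes, zero at the start; "wrist_torque": the same for the moment, N m; "finger_gap": finger opening in m; "grasp_force": force on a finger pad.
Only numpy, scipy, OpenCV 4.12 (cv2) and the standard library are available. Lean on these libraries where they do the work, as an engineer would, in place of code of your own. Each camera call takes 0.05 s, during which the arm holds its last target. There are 200 camera calls.

## Task

Close up the percussion case: first fold the standing flap down over the beater pocket until it lies flat, then swing the hinged cover over and ease it fully shut without slamming it. Do all of it by pushing with the fingertips or the outside of the fingers on the flap's and the cover's outer faces: do not grip or lift anything, keep the fingers off their padded undersides, do not shove the case about, and leave the things standing around it alone. Finish with the robot clear of everything.

Things in the scene. Friction and masses are not known exactly. Their poses are not given: they have to be found in the camera images.
- case: Grey moulded instrument case, 330 (its x) x 210 (its y) x 60 mm high without the cover, 3.2 kg, standing loose on the table, walls 5 mm. Origin: centre of its underside, z up. Its +y long side carries the cover's hinge, its -y long side has the latches and carrying handle (sticking out 19 mm). The bay from x -160 to +44 mm holds a glockenspiel, castanets and shaker eggs, all fixed and below 54 mm; the beater pocket with its flap fills x +50 to +160 mm.
- cover_hinge (a point): Middle of the cover's hinge axis, which runs along the case's x; at case (0, +105, +60) mm. Its axes are the case's.
- cover (a joint): Cover angle in rad: 0 fully shut (level on the case's rim), grows as it opens; about 1.57 upright, more leans back beyond the case's +y side, stop at 1.95. Starts at 1.6 to 1.85. The hinge is stiff (about 0.65 N m): the cover stays where it is left, and needs roughly 1 to 7 N of push near its free edge. It jams on the flap if that is still standing.
- cover_edge (a point): Middle of the cover's free long edge, on its outer face; moves with the cover. The cover is a shell 330 x 210 mm, 20 mm deep (0.42 kg): its outer face lies 20 mm outward of the hinge axis and the free edge 210 mm from it. The inner side has the padded lining.
- flap_hinge (a point): Middle of the flap's hinge axis, which runs along the case's y on top of the partition; at case (+52, 0, +52) mm. Its axes are the case's.
- flap (a joint): Flap angle in rad: 0 folded flat over the pocket (pointing to the case's +x), grows as it rises; about 1.57 upright, more leans over the bay, stop at 1.95. Starts at 1.6 to 1.85. Stiff hinge (about 0.1 N m): it stays where it is left; 1 to 2 N near its free edge moves it.
- flap_edge (a point): Middle of the flap's free edge, on its outer face (the face that is on top when folded down and looks to the bay, case -x, when upright); moves with the flap. The flap is a grey panel 104 mm from hinge axis to free edge, 192 mm wide along the case's y, 6 mm thick, 0.1 kg; its outer face lies 6 mm outward of the hinge axis; folded down it lies at 58 mm, just under the rim. The other face is padded.
- cover_lining: The padded grey lining on the cover's inner side, fixed to it, 304 x 184 x 6 mm; origin on the cover's hinge axis, turns with the cover. Not to be touched.
- flap_lining: The padded grey underside of the flap, fixed to it, 78 x 172 x 4 mm; origin on the flap's hinge axis, turns with the flap. Not to be touched.
- glue_bottle: White glue bottle, 60 mm across, 170 mm high, upright; origin at its underside. Leave alone.
- tin: Small tin with paper label, 66 mm across, 105 mm high, upright; origin at its underside. Leave alone.
- tape_roll: Cardboard-brown roll of tape lying flat, 90 mm across, 24 mm high; origin at its underside. Leave alone.
- wood_block: Wooden slit block (percussion), 150 x 55 x 40 mm, long side along its x; origin at its underside. Leave alone.

How it is judged:
On the way, in this order (a step that is already met when the one before it is completed fails the run):
1. the flap is folded down flat over the pocket while the cover still stands open (value of joint flap below 0.06 rad and value of joint cover above 1.2 rad), for 0.2 s.
2. the cover is swung shut over it (value of joint cover below 0.03 rad and value of joint flap below 0.06 rad), for 0.2 s.
At the end, for the whole second after the job is handed in: The flap lies flat (within 0.06 rad, 6 mm at its edge), the cover is shut on the rim (within 0.03 rad, 6 mm at its edge) and at rest, the case stands level within 20 mm of where it was, and the bystanders are within 20 mm of where they were (all of step 2 and velocity of joint cover between -0.05 and 0.05 rad/s and linear speed of case below 0.01 m/s and distance of each of case, glue_bottle, tin, tape_roll, wood_block from where it was at the start of the episode below 0.02 m and angle between case's own z axis and vertical below 0.03 rad); the robot touches nothing.
It fails at once if the cover is brought down while the flap still stands (value of joint cover below 0.9 rad and value of joint flap above 0.3 rad).
It fails at once if the cover is slammed (its edge faster than about 0.5 m/s over the last 20 degrees) (value of joint cover below 0.35 rad and velocity of joint cover below -2.5 rad/s).
It fails at once if the cover or the flap is gripped or lifted: fingers press on its padded inner side with over 3 N (contact force between the fingers and cover_lining above 3 N or contact force between the fingers and flap_lining above 3 N).
It fails at once if the case is lifted, tipped or shoved over 20 mm (height (world z) of case above 0.012 m or angle between case's own z axis and vertical above 0.08 rad or distance of case from where it was at the start of the episode above 0.02 m).
It fails at once if a bystander is moved over 20 mm or tipped (distance of any of glue_bottle, tin, tape_roll, wood_block from where it was at the start of the episode above 0.02 m or angle between any of glue_bottle, tin, tape_roll, wood_block's own z axis and vertical above 0.3 rad).
It also fails if it takes over 54 s, if anything falls off the work surface, if the arm or the gripper's body presses on something with over 40 N, if the wrist force passes 120 N, or if a joint passes its speed limit or range.

## Working session

There is one attempt and no reset: what is moved stays moved. The work goes in short steps, Python scripts to look and compute and a tool call to move; the robot and the scene stay as the last step left them, time stands still between calls to the robot, and variables do not carry over. Pictures are saved under pics/ and viewed, at most 10 in all, crops included, and the job is handed in when it is done.

Besides the shell and the picture viewer there is one more tool, called after ">>>" as name(argument=value, ...), one argument or row to a line, values as JSON. arm_command: Moves the arm, as the interface text tells. Its arguments: {"type":"object","properties":{"motion":{"type":"array","items":{"type":"object","properties":{"fingers":{"type":"number"},"x":{"type":"number"},"y":{"type":"number"},"z":{"type":"number"},"spin":{"type":"number"}}}}},"required":["motion"]}

```bash
mkdir -p pics
cat > h.py <<'E'
import numpy as np, cv2
from rig import status, optics, order, models
def cal(n):
    c=optics.get_calibration(n); f=210/np.tan(np.radians(c['vertical_fov'])/2)
    K=np.array([[f,0,c['cx']],[0,f,c['cy']],[0,0,1]]); return K,np.array(c['dist_coeffs'],float),np.array(c['cam_to_world'])
def ray(n,uv):
    K,d,T=cal(n); p=cv2.undistortPoints(np.array([[uv]],float),K,d)[0,0]
    return T[:3,3],T[:3,:3]@np.array([p[0],-p[1],-1])
def onz(n,uv,z):
    o,r=ray(n,uv); return o+r*(z-o[2])/r[2]
def proj(n,P):
    K,d,T=cal(n); P=np.atleast_2d(P); Q=(P-T[:3,3])@T[:3,:3]*[1,-1,-1]
    return cv2.projectPoints(Q,np.zeros(3),np.zeros(3),K,d)[0][:,0]
E
python3 - <<'E'
from h import *
a=[]
for n in('top','side'):
    im=optics.read_camera(n); cv2.imwrite(f'pics/{n}0.png',im[...,::-1])
    print(n,cal(n)[2].round(2).tolist())
    for t in('case','cover','flap','glue_bottle','tin','tape_roll','wood_block'):
        r=models.masks_of(n,t)
        for q in r[:1]:
            m=q['mask']; bx=cv2.minAreaRect(np.argwhere(m)[:,::-1].astype(np.float32)); print(t,round(q['score'],2),np.round(q['location']),m.sum(),cv2.boxPoints(bx).round().tolist())
print(status.get_obs())
E
```

```text
top [[0.0, 1.0, -0.08, 0.48], [-1.0, 0.0, -0.0, 0.03], [-0.0, 0.08, 1.0, 1.11], [0.0, 0.0, 0.0, 1.0]]
case 0.92 [232. 286.] 16240 [[206.0, 289.0], [256.0, 130.0], [370.0, 166.0], [320.0, 325.0]]
cover 0.95 [214. 242.] 4404 [[205.0, 289.0], [256.0, 130.0], [284.0, 139.0], [234.0, 298.0]]
flap 0.61 [220. 304.] 721 [[264.0, 210.0], [267.0, 200.0], [347.0, 224.0], [344.0, 233.0]]
glue_bottle 0.62 [230. 463.] 903 [[439.0, 220.0], [485.0, 215.0], [487.0, 239.0], [442.0, 244.0]]
tin 0.84 [278. 459.] 911 [[438.0, 267.0], [478.0, 267.0], [478.0, 294.0], [438.0, 294.0]]
tape_roll 0.67 [184. 429.] 582 [[420.0, 159.0], [456.0, 159.0], [456.0, 193.0], [420.0, 193.0]]
wood_block 0.65 [221. 104.] 1441 [[82.0, 195.0], [107.0, 187.0], [124.0, 244.0], [100.0, 251.0]]
side [[-0.32, -0.9, 0.3, 0.86], [0.95, -0.31, 0.11, 0.13], [-0.0, 0.32, 0.95, 1.02], [0.0, 0.0, 0.0, 1.0]]
case 0.84 [189. 278.] 11782 [[200.0, 213.0], [302.0, 72.0], [380.0, 129.0], [278.0, 270.0]]
cover 0.76 [194. 325.] 1699 [[271.0, 260.0], [371.0, 122.0], [380.0, 128.0], [280.0, 266.0]]
flap 0.68 [194. 265.] 1678 [[227.0, 177.0], [240
[... 417 characters left out ...]
99.0]]
{'t': 0.8, 'joints': array([-1.37871273e+00,  1.04089806e-01,  9.73090650e-02,  1.56393426e+00,
       -1.46502553e-05,  1.35311364e+00]), 'joint_velocities': array([ 0.00148912, -0.00091172,  0.00146782, -0.00129579, -0.0004117 ,
        0.00092497]), 'joint_torque': array([ 8.11494992e-04, -5.56712544e+01,  5.03750074e+01,  3.23131781e-04,
       -4.69309853e-04, -1.27355747e-05]), 'tool_pos': array([ 0.2390546 , -0.55032703,  0.40474165]), 'tcp_rot': array([3.14151641e+00, 3.18674958e-05, 4.09766281e-01]), 'ft_force': array([-0.5279467 ,  0.16735502, -0.24725125]), 'wrist_torque': array([-0.01178389, -0.02297623, -0.02358228]), 'grasp_force': 0.0, 'finger_gap': 0.08543404242028584}
```

View pics/top0.png

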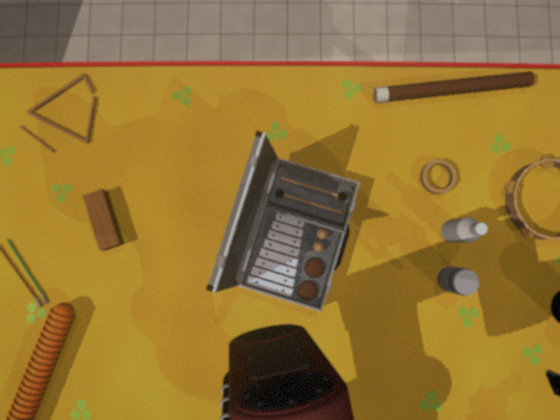

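View pics/side0.png

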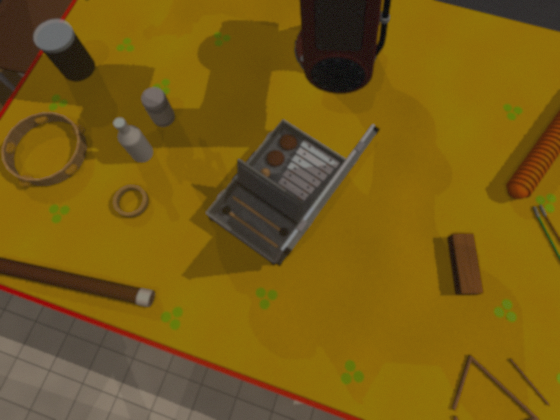

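```bash
cat >> h.py <<'E'
import itertools
def box(a,b): return np.array(list(itertools.product(*zip(a,b))),float)
def cov(P,t):
    x,y,z=P.T; return np.c_[x,.105+y*np.cos(t)+z*np.sin(t),.06-y*np.sin(t)+z*np.cos(t)]
def flp(P,t):
    x,y,z=P.T; return np.c_[.052+x*np.cos(t)-z*np.sin(t),y,.052+x*np.sin(t)+z*np.cos(t)]
def w(P,p):
    c,s=np.cos(p[2]),np.sin(p[2]); return np.atleast_2d(P)@np.array([[c,s,0],[-s,c,0],[0,0,1]])+[p[0],p[1],0]
CB=box((-.165,-.105,0),(.165,.105,.06)); VB=box((-.165,-.21,0),(.165,0,.02)); FB=box((0,-.096,0),(.104,.096,.006))
def sil(n,parts):
    m=np.zeros((420,560),np.uint8)
    for P in parts:
        cv2.fillConvexPoly(m,cv2.convexHull(np.round(proj(n,P)*16).astype(np.int32)),1,shift=4)
    return m>0
iou=lambda a,b:(a&b).sum()/((a|b).sum()+1e-9)
E
cat > fit.py <<'E'
from h import *
from scipy.optimize import minimize
M={}
for n in('top','side'):
    optics.read_camera(n)
    for t in('case','cover','flap'):
        r=models.masks_of(n,t); M[n,t]=r[0]['mask'] if r else None
c0=onz('top',(300,237),.06)
def cost(q,full=False):
    v=[]
    for n in('top','side'):
        C,V,F=w(CB,q),w(cov(VB,q[3]),q),w(flp(FB,q[4]),q)
        v+=[iou(sil(n,[C,V,F]),M[n,'case'])*2]
        vm=sil(n,[V])
        v+=[iou(vm,M[n,'cover'])]
        v+=[iou(sil(n,[F])&~(vm if n=='side' else False),M[n,'flap'])]
    return v if full else -sum(v)
best=None
for t in(1.6,1.75):
  for f in(1.6,1.75):
    x0=np.array([c0[0],c0[1],-.29,t,f]); S=np.vstack([x0]+[x0+d for d in np.diag([.02,.02,.1,.1,.1])])
    r=minimize(cost,x0,method='Nelder-Mead',options=dict(initial_simplex=S,xatol=1e-4,fatol=1e-4,maxiter=400))
    print(r.x.round(4),r.fun)
    if best is None or r.fun<best.fun: best=r
q=best.x; print(np.round(cost(q,True),2)); np.save('q.npy',q)
print('edge cover',w(cov(np.array([[0,-.21,.02]]),q[3]),q).round(3),'flap',w(flp(np.array([[.104,0,.006]]),q[4]),q).round(3),'fh',w([.052,0,.052],q).round(3))
out=[]
for n in('top','side'):
    im=optics.read_camera(n)[...,::-1].copy()
    for P,c in((w(CB,q),(0,255,0)),(w(cov(VB,q[3]),q),(255,0,0)),(w(flp(FB,q[4]),q),(0,0,255))):
        uv=proj(n,P)
        for i,j in itertools.combinations(range(8),2):
            if bin(i^j).count('1')==1: cv2.line(im,tuple(int(a) for a in uv[i]),tuple(int(a) for a in uv[j]),c,1)
    out.append(cv2.resize(im[60:320,170:410],None,fx=1.66,fy=1.66))
cv2.imwrite('pics/fit.png',np.hstack(out))
for t,z in(('glue_bottle',.085),('tin',.05),('tape_roll',.012),('wood_block',.02)):
    r=models.masks_of('top',t); 
    if r: l=r[0]['location']; print(t,onz('top',l[::-1],z).round(3))
E
python3 fit.py
```

```text
[ 0.5043 -0.0083 -0.2957  1.686   1.586 ] -7.018927154688098fit.py:16: DeprecationWarning: Bitwise inversion '~' on bool is deprecated and will be removed in Python 3.16. This returns the bitwise inversion of the underlying int object and is usually not what you expect from negating a bool. Use the 'not' operator for boolean negation or ~int(x) if you really want the bitwise inversion of the underlying int.
  v+=[iou(sil(n,[F])&~(vm if n=='side' else False),M[n,'flap'])]
Traceback (most recent call last):
  File "fit.py", line 22, in <module>
    r=minimize(cost,x0,method='Nelder-Mead',options=dict(initial_simplex=S,xatol=1e-4,fatol=1e-4,maxiter=400))
  File "fit.py", line 13, in cost
    v+=[iou(sil(n,[C,V,F]),M[n,'case'])*2]
            ~~~^^^^^^^^^^^
  File "h.py", line 26, in sil
    cv2.fillConvexPoly(m,cv2.convexHull(np.round(proj(n,P)*16).astype(np.int32)),1,shift=4)
                                                 ~~~~^^^^^
  File "h.py", line 12, in proj
    K,d,T=cal(n); P=np.atleast_2d(P); Q=(P-T[:3,3])@T[:3,:3]*[1,-1,-1]
          ~~~^^^
  File "h.py", line 4, in cal
    c=optics.get_calibration(n); f=210/np.tan(np.radians(c['vertical_fov'])/2)
ValueError: time passes only in moves, steps and waits
```

```bash
sed -i 's/^def cal/import functools\n@functools.cache\ndef cal/' h.py
sed -i "s/sil(n,\[F\])&~(vm if n=='side' else False)/sil(n,[F])\&~(vm \& (n=='side'))/; s/(1.6,1.75):$/(1.68,):/" fit.py; python3 fit.py
```

```text
[ 0.511  -0.0099 -0.2921  1.683   1.7692] -7.598846699345079
[1.94 0.97 0.87 1.94 0.92 0.95]
edge cover [[0.554 0.132 0.266]] flap [[ 0.536 -0.017  0.153]] fh [[ 0.561 -0.025  0.052]]
glue_bottle [ 0.52  -0.408  0.085]
tin [ 0.395 -0.411  0.05 ]
tape_roll [ 0.643 -0.35   0.012]
wood_block [0.548 0.494 0.02 ]
```

View pics/fit.png

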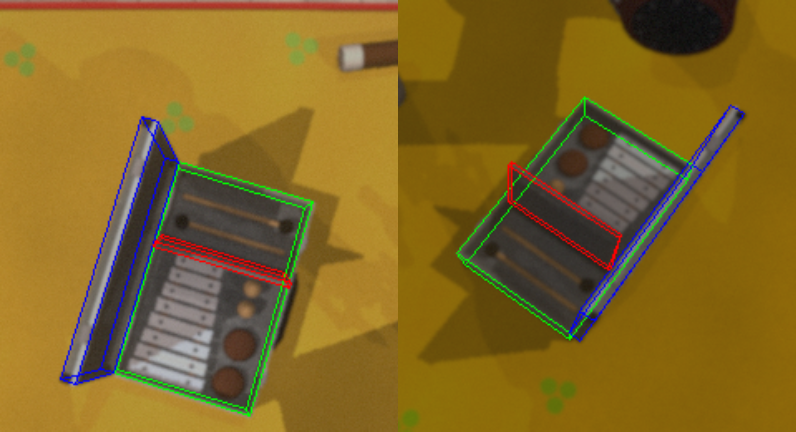

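```bash
cat >> h.py <<'E'
def togo(loc,q=None,yaw=None):
    """tool-axis shift (mm) and spin (deg) bringing shut fingertip to case-local point"""
    q=np.load('q.npy') if q is None else q
    o=status.get_obs(); p=w(loc,q)[0]+[0,0,.173]; R=cv2.Rodrigues(np.zeros(3))[0]
    from scipy.spatial.transform import Rotation as Ro
    R=Ro.from_euler('xyz',o['tcp_rot']).as_matrix()
    d=R.T@(p-o['tool_pos']); ty=q[2]+np.pi/2
    print('shift',(d*1e3).round(1),'spin',round(-np.degrees(ty-o['tcp_rot'][2]),2),'t',round(o['t'],2),'F',o['ft_force'].round(1))
def tip():
    q=np.load('q.npy'); o=status.get_obs(); p=o['tool_pos']-[q[0],q[1],.173]; c,s=np.cos(q[2]),np.sin(q[2])
    print('tip local',(np.array([c*p[0]+s*p[1],-s*p[0]+c*p[1],p[2]])*1e3).round(1),'F',o['ft_force'].round(1),'t',o['t'])
E
python3 -c "
from h import *
togo([-.008,-.02,.23]); tip()"
```

```text
shift [ 445.7 -377.2    1.7] spin -49.79 t 1.9 F [-1.  -0.6  0.2]
tip local [-104.8 -595.8  231.7] F [-1.  -0.6  0.2] t 1.9
```

>>> arm_command(
  motion=[
    {"fingers":-1,"x":45,"y":-38,"z":0,"spin":-8},
    {"fingers":-1,"x":90,"y":-76,"z":0,"spin":-16},
    {"fingers":-1,"x":135,"y":-114,"z":0,"spin":-24},
    {"fingers":-1,"x":180,"y":-152,"z":0,"spin":-32},
    {"fingers":-1,"x":225,"y":-190,"z":0,"spin":-40},
    {"fingers":-1,"x":270,"y":-228,"z":0,"spin":-49.8},
    {"fingers":-1,"x":315,"y":-266,"z":0,"spin":-49.8},
    {"fingers":-1,"x":360,"y":-304,"z":0,"spin":-49.8},
    {"fingers":-1,"x":405,"y":-342,"z":0,"spin":-49.8},
    {"fingers":-1,"x":446,"y":-377,"z":0,"spin":-49.8},
    {"fingers":-1,"x":446,"y":-377,"z":0,"spin":-49.8},
    {"fingers":-1,"x":446,"y":-377,"z":0,"spin":-49.8},
  ],
)

```text
t: 3.4
tool_pos: [0.4979, -0.0269, 0.4047]
tcp_rot: [-3.141, 0.0, 1.28]
ft_force: [-0.2, 0.6, -0.3]
finger_gap: 0.0006
grasp_force: 0.0
```

```bash
python3 -c "
from h import *
togo([-.008,-.02,.112]); tip(); print(status.get_obs()['finger_gap'])
ims=[]
for n in('top','side'): ims.append(optics.read_camera(n)[60:320,150:430,::-1])
cv2.imwrite('pics/a.png',cv2.resize(np.hstack(ims),None,fx=1.4,fy=1.4))"
```

```text
shift [ 1.000e-01 -3.000e-01  1.197e+02] spin 0.05 t 3.4 F [-0.2  0.6 -0.3]
tip local [ -7.7 -20.1 231.7] F [-0.2  0.6 -0.3] t 3.4
0.0005694575464225244
```

View pics/a.png

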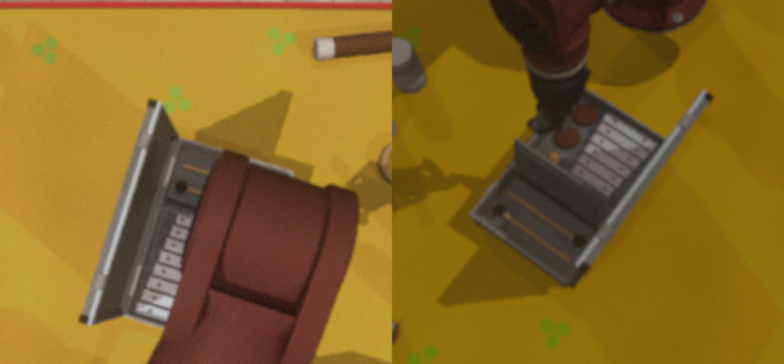

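>>> arm_command(
  motion=[
    {"fingers":-1,"z":50},
    {"fingers":-1,"z":100},
    {"fingers":-1,"y":20,"z":100},
    {"fingers":-1,"y":40,"z":100},
    {"fingers":-1,"y":61,"z":101},
    {"fingers":-1,"y":73,"z":104},
    {"fingers":-1,"y":83,"z":109},
    {"fingers":-1,"y":93,"z":116},
    {"fingers":-1,"y":102,"z":124},
    {"fingers":-1,"y":110,"z":133},
    {"fingers":-1,"y":116,"z":143},
    {"fingers":-1,"y":116,"z":143},
  ],
)

```text
invalid input at $.motion[0]: expected keys fingers, x, y, z, spin
```

```bash
python3 -c "
from h import *
tip()
n='side'; im=optics.read_camera(n)[60:320,150:430,::-1]
cv2.imwrite('pics/b.png',cv2.resize(im,None,fx=2,fy=2))"
```

```text
tip local [ -7.6 -21.  231.7] F [-0.5 -0.2 -0.3] t 3.5
```

View pics/b.png

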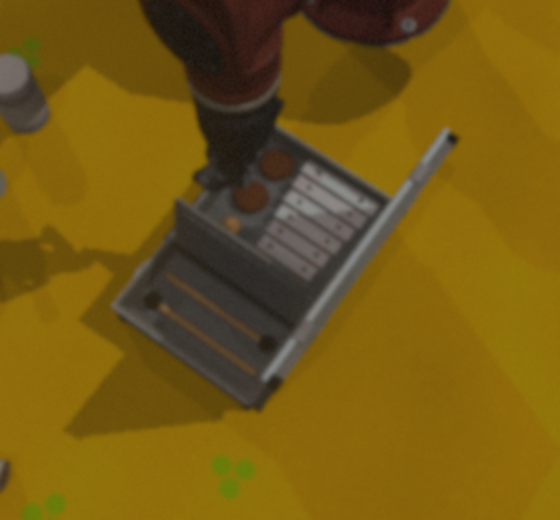

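The move was refused (all keys are required); the picture shows the scene unchanged, with the gripper at about (235,150), behind the flap. I'll resend it with every key.

>>> arm_command(
  motion=[
    {"fingers":-1,"x":0,"y":0,"z":50,"spin":0},
    {"fingers":-1,"x":0,"y":0,"z":100,"spin":0},
    {"fingers":-1,"x":0,"y":20,"z":100,"spin":0},
    {"fingers":-1,"x":0,"y":40,"z":100,"spin":0},
    {"fingers":-1,"x":0,"y":61,"z":101,"spin":0},
    {"fingers":-1,"x":0,"y":73,"z":104,"spin":0},
    {"fingers":-1,"x":0,"y":83,"z":109,"spin":0},
    {"fingers":-1,"x":0,"y":93,"z":116,"spin":0},
    {"fingers":-1,"x":0,"y":102,"z":124,"spin":0},
    {"fingers":-1,"x":0,"y":110,"z":133,"spin":0},
    {"fingers":-1,"x":0,"y":116,"z":143,"spin":0},
    {"fingers":-1,"x":0,"y":116,"z":143,"spin":0},
  ],
)

```text
t: 5.05
tool_pos: [0.6088, -0.0601, 0.2602]
tcp_rot: [-3.14, 0.0, 1.279]
ft_force: [-0.6, 1.1, -0.5]
finger_gap: 0.0
grasp_force: 0.0
```

```bash
python3 -c "
from h import *
tip()
n='side'; im=optics.read_camera(n)[60:320,150:430,::-1]
cv2.imwrite('pics/c.png',cv2.resize(im,None,fx=2,fy=2))"
```

```text
tip local [108.1 -19.9  87.2] F [-0.6  1.1 -0.5] t 5.05
```

View pics/c.png

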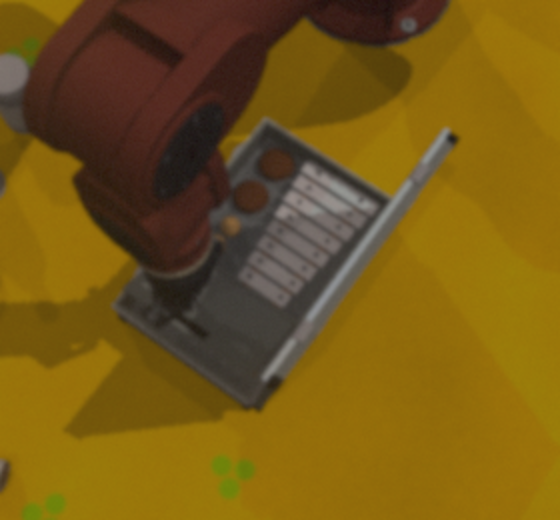

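The flap now leans over the pocket, with its grey face from about (240,280) to (250,400). Next I press it flat slowly.

>>> arm_command(
  motion=[
    {"fingers":-1,"x":0,"y":4,"z":7,"spin":0},
    {"fingers":-1,"x":0,"y":7,"z":14,"spin":0},
    {"fingers":-1,"x":0,"y":8,"z":20,"spin":0},
    {"fingers":-1,"x":0,"y":9,"z":25,"spin":0},
    {"fingers":-1,"x":0,"y":9,"z":27,"spin":0},
    {"fingers":-1,"x":0,"y":9,"z":27,"spin":0},
  ],
)

```text
t: 5.85
tool_pos: [0.6175, -0.0628, 0.2345]
tcp_rot: [-3.141, 0.0, 1.279]
ft_force: [0.0, 1.0, 0.3]
finger_gap: -0.0002
grasp_force: 0.0
```

```bash
python3 -c "
from h import *
tip()"
```

```text
tip local [117.2 -20.   61.5] F [0.  1.  0.3] t 5.85
```

>>> arm_command(
  motion=[
    {"fingers":-1,"x":0,"y":0,"z":2,"spin":0},
    {"fingers":-1,"x":0,"y":0,"z":4,"spin":0},
    {"fingers":-1,"x":0,"y":0,"z":4,"spin":0},
  ],
)

```text
t: 6.22
tool_pos: [0.6178, -0.0629, 0.2314]
tcp_rot: [3.141, 0.0, 1.279]
ft_force: [-1.3, 0.1, 5.3]
finger_gap: -0.0002
grasp_force: 2.7
```

>>> arm_command(
  motion=[
    {"fingers":-1,"x":0,"y":0,"z":2,"spin":0},
    {"fingers":-1,"x":0,"y":0,"z":2,"spin":0},
    {"fingers":-1,"x":0,"y":0,"z":2,"spin":0},
  ],
)

```text
t: 6.6
tool_pos: [0.6178, -0.0628, 0.2312]
tcp_rot: [3.14, 0.0, 1.279]
ft_force: [-7.6, 2.2, 17.6]
finger_gap: 0.0001
grasp_force: 9.1
```

>>> arm_command(
  motion=[
    {"fingers":-1,"x":0,"y":0,"z":-60,"spin":0},
    {"fingers":-1,"x":0,"y":0,"z":-120,"spin":0},
    {"fingers":-1,"x":0,"y":-20,"z":-175,"spin":0},
    {"fingers":-1,"x":0,"y":-50,"z":-225,"spin":0},
    {"fingers":-1,"x":10,"y":-80,"z":-250,"spin":0},
    {"fingers":-1,"x":60,"y":-110,"z":-250,"spin":0},
    {"fingers":-1,"x":110,"y":-117,"z":-250,"spin":0},
    {"fingers":-1,"x":160,"y":-117,"z":-250,"spin":0},
    {"fingers":-1,"x":200,"y":-117,"z":-250,"spin":0},
    {"fingers":-1,"x":205,"y":-117,"z":-250,"spin":0},
    {"fingers":-1,"x":205,"y":-117,"z":-250,"spin":0},
  ],
)

```text
t: 7.98
tool_pos: [0.5645, 0.1671, 0.4785]
tcp_rot: [-3.141, 0.001, 1.28]
ft_force: [0.2, -0.9, -0.3]
finger_gap: -0.0003
grasp_force: 0.0
```

```bash
python3 -c "
from h import *
tip()
ims=[]
for n in('top','side'): ims.append(optics.read_camera(n)[60:320,150:430,::-1])
cv2.imwrite('pics/d.png',cv2.resize(np.hstack(ims),None,fx=1.4,fy=1.4))"
```

```text
tip local [3.000e-01 1.850e+02 3.055e+02] F [ 0.2 -0.9 -0.3] t 7.975
```

View pics/d.png

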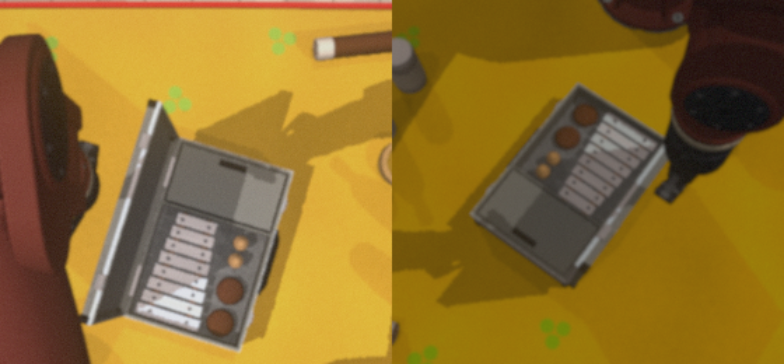

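Both views show the flap flat, from about (170,150) to (290,225) in the top view. The cover is still open and the gripper is outside it, so I descend and start swinging the cover.

>>> arm_command(
  motion=[
    {"fingers":-1,"x":0,"y":0,"z":40,"spin":0},
    {"fingers":-1,"x":0,"y":0,"z":76,"spin":0},
    {"fingers":-1,"x":-20,"y":0,"z":76,"spin":0},
    {"fingers":-1,"x":-35,"y":0,"z":76,"spin":0},
    {"fingers":-1,"x":-50,"y":0,"z":76,"spin":0},
    {"fingers":-1,"x":-64,"y":0,"z":75,"spin":0},
    {"fingers":-1,"x":-78,"y":0,"z":75,"spin":0},
    {"fingers":-1,"x":-95,"y":0,"z":77,"spin":0},
    {"fingers":-1,"x":-112,"y":0,"z":80,"spin":0},
    {"fingers":-1,"x":-128,"y":0,"z":85,"spin":0},
    {"fingers":-1,"x":-144,"y":0,"z":92,"spin":0},
    {"fingers":-1,"x":-144,"y":0,"z":92,"spin":0},
  ],
)

```text
t: 9.57
tool_pos: [0.5225, 0.0281, 0.3854]
tcp_rot: [-3.139, 0.001, 1.277]
ft_force: [-0.8, 0.1, 0.1]
finger_gap: 0.0001
grasp_force: 0.0
```

```bash
python3 -c "
from h import *
tip()
ims=[]
for n in('top','side'): ims.append(optics.read_camera(n)[60:320,150:430,::-1])
cv2.imwrite('pics/e.png',cv2.resize(np.hstack(ims),None,fx=1.4,fy=1.4))"
```

```text
tip local [1.000e-01 3.980e+01 2.124e+02] F [-0.8  0.1  0.1] t 9.575
```

View pics/e.png

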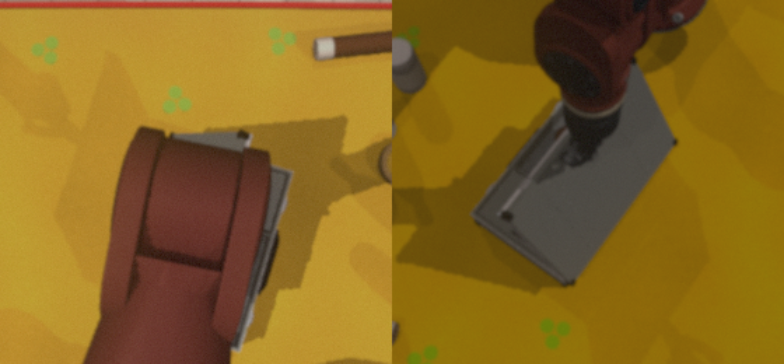

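The cover is down to about 1 rad, with its outer face towards the fingers at about (590,140). I carry on along the arc, slowing down.

>>> arm_command(
  motion=[
    {"fingers":-1,"x":-14,"y":0,"z":8,"spin":0},
    {"fingers":-1,"x":-28,"y":0,"z":16,"spin":0},
    {"fingers":-1,"x":-41,"y":0,"z":27,"spin":0},
    {"fingers":-1,"x":-53,"y":0,"z":40,"spin":0},
    {"fingers":-1,"x":-63,"y":0,"z":53,"spin":0},
    {"fingers":-1,"x":-73,"y":0,"z":67,"spin":0},
    {"fingers":-1,"x":-77,"y":0,"z":75,"spin":0},
    {"fingers":-1,"x":-80,"y":0,"z":83,"spin":0},
    {"fingers":-1,"x":-84,"y":0,"z":90,"spin":0},
    {"fingers":-1,"x":-87,"y":0,"z":98,"spin":0},
    {"fingers":-1,"x":-89,"y":0,"z":106,"spin":0},
    {"fingers":-1,"x":-91,"y":0,"z":114,"spin":0},
  ],
)

```text
t: 11.18
tool_pos: [0.4969, -0.0581, 0.2722]
tcp_rot: [3.142, 0.001, 1.279]
ft_force: [-0.3, -1.0, 2.3]
finger_gap: -0.0002
grasp_force: 1.0
```

>>> arm_command(
  motion=[
    {"fingers":-1,"x":-1,"y":0,"z":5,"spin":0},
    {"fingers":-1,"x":-2,"y":0,"z":10,"spin":0},
    {"fingers":-1,"x":-3,"y":0,"z":15,"spin":0},
    {"fingers":-1,"x":-3,"y":0,"z":18,"spin":0},
    {"fingers":-1,"x":-3,"y":0,"z":18,"spin":0},
  ],
)

```text
t: 11.8
tool_pos: [0.4961, -0.0607, 0.2544]
tcp_rot: [-3.141, -0.0, 1.279]
ft_force: [0.1, 0.2, 0.7]
finger_gap: -0.0003
grasp_force: 0.0
```

Tip at 81.4 mm, with hard contact expected near 80. I press a little further.

>>> arm_command(
  motion=[
    {"fingers":-1,"x":0,"y":0,"z":1,"spin":0},
    {"fingers":-1,"x":0,"y":0,"z":2,"spin":0},
    {"fingers":-1,"x":0,"y":0,"z":3,"spin":0},
    {"fingers":-1,"x":0,"y":0,"z":3,"spin":0},
  ],
)

```text
t: 12.3
tool_pos: [0.4962, -0.0607, 0.2533]
tcp_rot: [3.141, 0.0, 1.279]
ft_force: [-6.0, 2.0, 14.5]
finger_gap: -0.0001
grasp_force: 7.4
```

>>> arm_command(
  motion=[
    {"fingers":-1,"x":0,"y":0,"z":1,"spin":0},
    {"fingers":-1,"x":0,"y":0,"z":1,"spin":0},
    {"fingers":-1,"x":0,"y":0,"z":-30,"spin":0},
    {"fingers":-1,"x":0,"y":0,"z":-80,"spin":0},
    {"fingers":-1,"x":0,"y":0,"z":-140,"spin":0},
    {"fingers":-1,"x":0,"y":0,"z":-160,"spin":0},
    {"fingers":-1,"x":-60,"y":0,"z":-160,"spin":0},
    {"fingers":-1,"x":-120,"y":0,"z":-160,"spin":0},
    {"fingers":-1,"x":-180,"y":0,"z":-160,"spin":0},
    {"fingers":-1,"x":-180,"y":0,"z":-160,"spin":0},
    {"fingers":-1,"x":-180,"y":0,"z":-160,"spin":0},
  ],
)

```text
t: 13.68
tool_pos: [0.4443, -0.2331, 0.4116]
tcp_rot: [-3.142, -0.0, 1.278]
ft_force: [0.2, 0.3, 1.0]
finger_gap: -0.0
grasp_force: 0.0
```

```bash
python3 -c "
from h import *
tip(); q=np.load('q.npy').copy(); q[3]=q[4]=0
ims=[]
for n in('top','side'):
    im=optics.read_camera(n)[...,::-1].copy()
    uv=proj(n,w(cov(VB,0),q))
    for i,j in itertools.combinations(range(8),2):
        if bin(i^j).count('1')==1: cv2.line(im,tuple(int(a) for a in uv[i]),tuple(int(a) for a in uv[j]),(255,0,0),1)
    ims.append(im[60:320,150:430])
cv2.imwrite('pics/f.png',cv2.resize(np.hstack(ims),None,fx=1.4,fy=1.4))"
```

```text
tip local [   0.3 -232.9  238.6] F [0.2 0.3 1. ] t 13.675
```

View pics/f.png

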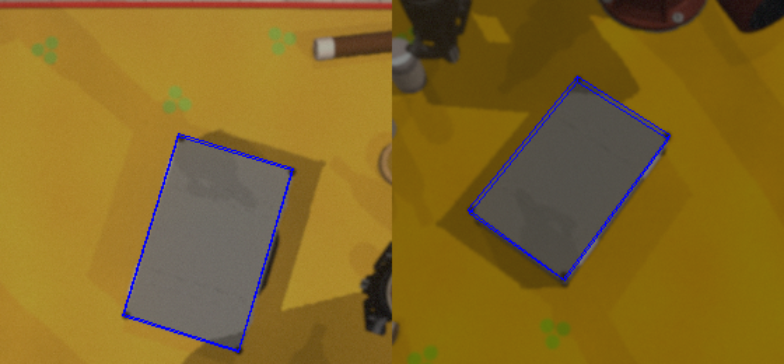

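The cover matches the predicted shut outline in both views, the case has not moved, and the arm is clear.

```bash
python3 -c "
from rig import order; print(order.job_done())"
```

```text
the job is handed in; nothing more can be done
None
```

The flap is folded flat and the cover eased fully shut; in the last pictures the case had not moved and the arm was clear, and I handed the job in at about 13.7 s (no verdict was returned).

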